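# Fetch the jar from the back of the paint tray to the scale

### The arm

A 6-joint arm with a two-finger parallel gripper is mounted at the origin on the work surface. World frame = base frame: x ahead of the robot, y to its left, z up, the work surface at z = 0. Lengths are in mm, angles in rad, forces in N, time in s.
With the tool pointing down it reaches from about 275 to 850 mm from the base axis. Payload 19 kg.
Tool frame: the origin (TCP) lies midway between the tips of the shut fingers; the grasp point (between the pads) lies 19 mm behind it; z points along the fingers, y is the line along which they close (so a half turn about z gives the same grasp; the last joint's range is limited). The gripper opens to 85 mm and grips with 20 to 120 N. Pads are 22 mm wide; open, the fingers measure 114 mm over their backs; the gripper's body (76 mm by 85 mm) begins 54 mm behind the grasp point. The pads swing forward as they close: fully open they stand 13 mm farther back than shut.
Start: joints at [1.028, 0.15, 1.437, -0, 1.554, -0.134], TCP at [228.568, 527.586, 231.267] pointing down, gripper open.
Joint ranges: [-2.8, 2.8], [-0.68, 2.1], [0.12, 2.68], [-1.39, 4.53], [0.16, 2.79], [-2.81, 2.81]. Speed limits (rad/s): [1.89, 1.89, 2.22, 3.01, 3.01, 3.01].

### API

Orientations are given as a 3x3 rotation matrix whose columns are the frame's x, y, z axes.
In Python, from rig import ctrl gives the robot as it stands.
- The arm moves only by the tool apply_moves, never from a script. Its argument "increments" is a list of rows, each a list of 3 entries, a list of its own where there are three numbers: the shift along the tool's x, y, z in m, then the turn, a rotation vector about the tool's x, y, z in degrees, then the opening, from 0 (shut) to 1 (fully open). In form: [[[dx, dy, dz], [wx, wy, wz], gripper], ...]. A call has 1 to 12 rows; each row shifts and turns the commanded pose from where the row before left it, along the tool's axes as they then stand; what a row does not reach is not made up. A row lasts 1/8 s, in which the tool goes at most 62.5 mm and 10.7 degrees, less where a joint would pass 70% of its speed; a pose out of reach is approached as far as the arm can. A call is refused whole if a number of a shift passes 0.0625 or a number of a turn 10.7, either way. A call with a gripper value outside its range is refused whole. The fingers move at their own pace and stop on an object; the grip force is fixed at half the most. Time passes only in rows, so rows that do not move let the fingers close. It gives the time, the measured TCP pose, the force, the opening and the grip force at its end, in the units of the state.
- ctrl.get_obs(): the state, without advancing time (a new reading comes with each control period).
- ctrl.get_image(name): name is "scene" or "top" or "wrist"; returns the picture (420x560x3 uint8, red, green, blue); there is no depth.
- ctrl.calibration(name): a dict with "intrinsics" (3x3 intrinsics, pixels), "D" ([k1, k2, p1, p2, k3] as OpenCV has them; the pictures are not rectified), "world_to_cam" (4x4, takes a point from world to camera coordinates). Camera axes: x right, y down, z forward; pixel columns grow to the right and rows downward; lengths in mm; the calibration is good to about 2 mm. A picture is of the moment at which its call begins: read the wrist's pose just before it. calibration takes no time and is no camera call; for the wrist camera it gives the pose at the moment of the call.
- ctrl.finish_job(): hands the job in; it is judged then, once.
The state is a dict: "time": time; "joints": joint angles; "qvel": joint speeds; "joint_efforts": joint torques, N m; "tcp_pos": TCP position; "tcp_rot": TCP orientation; "ft_force": force on the tool from outside, world axes, zero at the start; "wrist_torque": the same for the moment, N m; "opening": finger opening in mm; "grasp_force": force on a finger pad.
Only numpy, scipy, OpenCV 4.12 (cv2) and the standard library are available. Lean on these libraries where they do the work, as an engineer would, in place of code of your own. Each camera call takes 0.05 s, during which the arm holds its last target. There are 200 camera calls.

### The job

The low glass jar is hemmed in at the back of the steel tray by the paint bottle, the spray can and the rectangular metal flask: first set all three aside, standing on the brown paper sheet, then stand the jar in the middle of the scale's steel pan, and finally put the bottle, the spray can and the flask back in the tray, each where it stood at the start. Keep everything upright, and leave the small tin and the ink pot in the tray where they are.

Things in the scene. Friction and masses are not known exactly. Their poses are not given: they have to be found in the camera images.
- bottle: White plastic paint bottle, paper label, tall black cap. Body 50 mm dia. to 80 mm, shoulder narrowing to 95 mm; cap 30 mm dia. (28 at its top) from 95 to 126 mm, the total height. 0.12-0.2 kg. Origin: centre of underside, z up. Grip the cap from above. In the tray at the start, left, right or in front of the jar.
- spray: Aluminium spray can, pale grey label, grey cap. Body 50 mm dia. to 92 mm; cap 47 mm dia. from 98 to 132 mm, the total height. 0.11-0.19 kg. Origin: centre of underside, z up. Grip the cap from above. In the tray at the start, in another of the three places round the jar.
- flask: Bright steel rectangular solvent flask, paper label: 38 mm along its x, 56 mm along its y, body 104 mm high; small black screw cap mid-top, up to 29 mm dia., reaching 124 mm. 0.13-0.23 kg. Origin: centre of underside, z up. Grip near the top of the body across its 38 mm thickness. In the tray at the start, in the third place round the jar.
- jar: Low glass jar, brass-coloured lid, paper label: 56 mm dia. (lid 57), 48 mm high in all. 0.12-0.21 kg. Origin: centre of underside, z up. At the start in the middle of the tray's back, boxed in by bottle, spray can and flask and 12 mm from the back wall; once they are out, grip it along the tray's y.
- tray: Grey steel tray, fixed: 150 mm along x, 215 along y, walls 35 mm high, 4 thick, round rim 3 mm above and outside; floor 4 mm thick. Origin: centre of underside, on the table; x to its back (away from the robot), y left. In its frame: jar about (31, 0) mm; tall containers (31, 63), (31, -63), (-27, 0) in any order; tin and ink pot (-27, 63), (-27, -63), either way round.
- sheet: Sheet of brown kraft paper taped down at its corners, fixed, 280 mm along its x, 180 mm along its y, 2 mm thick, empty at the start: the place to stand the three tall containers aside. Origin: centre of its underside, on the table; the paper's top is 2 mm above.
- scale_pan (a point): Middle of the top of the steel pan of a flat white bench scale (fixed). Pan 125 mm along x by 128 mm along y, level, its top (this point) 31 mm above the table; the housing, 185 by 140 mm, has its display in front of the pan, on the robot's side. z up.
- tinlet: Small round steel tin in one front corner of the tray, 44 mm diameter, 40 mm high; not part of the job, to be left where it is. Origin: centre of its underside.
- inkpot: Small square amber glass ink pot with black cap in the other front corner of the tray, 38 by 38 mm, 44 mm high; not part of the job, to be left where it is. Origin: centre of its underside.

How it is judged (in metres and radians):
On the way, in this order (a step that is already met when the one before it is completed fails the run):
1. The bottle, the spray can and the flask all stand upright on the paper sheet while the jar is still in its place in the tray (x of bottle in the frame of sheet between -0.14 and 0.14 m and y of bottle in the frame of sheet between -0.09 and 0.09 m and z of each of bottle, spray, flask in the frame of sheet below 0.008 m and angle between each of bottle, spray, flask's own z axis and vertical below 0.1 rad and linear speed of each of bottle, spray, flask below 0.03 m/s and x of spray in the frame of sheet between -0.14 and 0.14 m and y of spray in the frame of sheet between -0.09 and 0.09 m and x of flask in the frame of sheet between -0.14 and 0.14 m and y of flask in the frame of sheet between -0.09 and 0.09 m and distance of jar from where it was at the start of the episode below 0.03 m), for 0.2 s.
2. The jar stands upright in the middle of the scale's pan (horizontal distance between jar and scale_pan below 0.015 m and z of jar in the frame of scale_pan between -0.006 and 0.006 m and angle between jar's own z axis and vertical below 0.1 rad and linear speed of jar below 0.03 m/s), for 0.2 s.
At the end, for the whole second after the job is handed in: The jar stands upright and at rest on the scale's pan with its centre within 15 mm of the pan's middle; the bottle, the spray can and the flask stand upright and at rest in the tray, each within 15 mm of where it stood at the start (turned any way) (all of step 2 and distance of each of bottle, spray, flask from where it was at the start of the episode below 0.015 m and angle between each of bottle, spray, flask's own z axis and vertical below 0.1 rad and linear speed of each of bottle, spray, flask below 0.03 m/s); the robot touches nothing.
It fails at once if The small tin or the ink pot is shifted by more than 15 mm (distance of any of tinlet, inkpot from where it was at the start of the episode above 0.015 m).
It fails at once if The bottle, spray can, flask or jar is tipped by more than about 35 degrees (angle between any of bottle, spray, flask, jar's own z axis and vertical above 0.6 rad).
It also fails if it takes over 144 s, if anything falls off the work surface, if the arm or the gripper's body presses on something with over 40 N, if the wrist force passes 120 N, or if a joint passes its speed limit or range.

## Working session

There is one attempt and no reset: what is moved stays moved. The work goes in short steps, Python scripts to look and compute and a tool call to move; the robot and the scene stay as the last step left them, time stands still between calls to the robot, and variables do not carry over. Pictures are saved under pics/ and viewed, at most 14 in all, crops included, and the job is handed in when it is done.

Besides the shell and the picture viewer there is one more tool, called after ">>>" by a JSON object that holds its "fn" and its "kwargs". apply_moves: Moves the arm, as the interface text tells. Its arguments: {"type":"object","properties":{"increments":{"type":"array"}},"required":["increments"]}

```bash
ls; mkdir -p pics; cat > h.py <<'E'
import numpy as np, cv2
from rig import ctrl
np.set_printoptions(precision=3,suppress=True)
def save(n,f):
    im=ctrl.get_image(n); cv2.imwrite('pics/'+f,im[:,:,::-1]); return im
def ray(n,uv,cal=None):
    c=cal or ctrl.calibration(n); T=np.array(c['world_to_cam']); K=np.array(c['intrinsics'])
    p=cv2.undistortPoints(np.array([[uv]],float),K,np.array(c['D'],float))[0,0]
    R=T[:3,:3]; return -R.T@T[:3,3], R.T@np.array([p[0],p[1],1])
def atz(n,uv,z,cal=None):
    o,d=ray(n,uv,cal); return o+d*(z-o[2])/d[2]
def tri(views):
    A=np.zeros((3,3));b=np.zeros(3);L=[]
    for o,d in views:
        d=d/np.linalg.norm(d);P=np.eye(3)-np.outer(d,d);A+=P;b+=P@o;L.append((P,o))
    x=np.linalg.solve(A,b); return x,[np.linalg.norm(P@(x-o)) for P,o in L]
def proj(n,pts,cal=None):
    c=cal or ctrl.calibration(n); T=np.array(c['world_to_cam'])
    return cv2.projectPoints(np.array(pts,float),cv2.Rodrigues(T[:3,:3])[0],T[:3,3],np.array(c['intrinsics']),np.array(c['D'],float))[0][:,0]
E
python3 - <<'E'
from h import *
for n in('top','scene','wrist'):
    save(n,n+'0.png'); c=ctrl.calibration(n); T=np.array(c['world_to_cam']); print(n,c['intrinsics'],-T[:3,:3].T@T[:3,3],T[:3,:3])
o=ctrl.get_obs();print(o)
E
```

```text
pics
top [[396.996   0.    278.9  ]
 [  0.    396.996 206.383]
 [  0.      0.      1.   ]] [424.483  -8.784 822.232] [[-0.022 -1.    -0.001]
 [-0.987  0.022 -0.16 ]
 [ 0.16  -0.002 -0.987]]
scene [[477.195   0.    278.178]
 [  0.    477.195 208.136]
 [  0.      0.      1.   ]] [1125.087  -37.154 1004.37 ] [[ 0.095  0.995 -0.002]
 [ 0.852 -0.083 -0.517]
 [-0.515  0.048 -0.856]]
wrist [[306.298   0.    277.313]
 [  0.    306.298 211.356]
 [  0.      0.      1.   ]] [152.019 561.525 372.447] [[ 0.397  0.918 -0.001]
 [ 0.868 -0.374  0.327]
 [ 0.3   -0.131 -0.945]]
{'time': 0.15, 'joints': array([ 1.028,  0.151,  1.438,  0.   ,  1.554, -0.134]), 'qvel': array([-0.   , -0.002, -0.002, -0.   ,  0.001, -0.001]), 'joint_efforts': array([  0.001, -71.339, -57.105,  -0.   ,   0.007,  -0.   ]), 'tcp_pos': array([228.483, 527.458, 230.843]), 'tcp_rot': array([[-0.918,  0.398, -0.   ],
       [ 0.398,  0.918, -0.001],
       [ 0.   , -0.001, -1.   ]]), 'ft_force': array([-0.203, -0.362, -0.229]), 'wrist_torque': array([ 0.011, -0.016,  0.024]), 'grasp_force': 0.0, 'opening': 85.71807003041968}
```

View pics/top0.png

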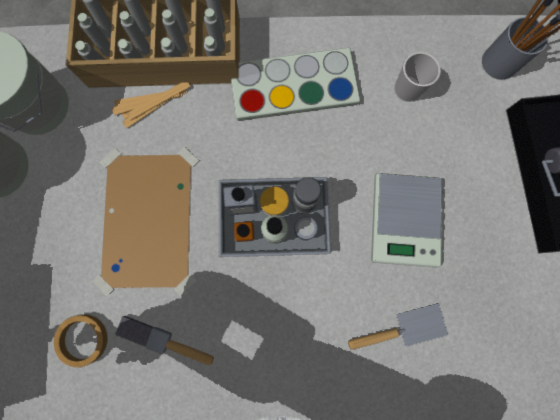

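View pics/scene0.png

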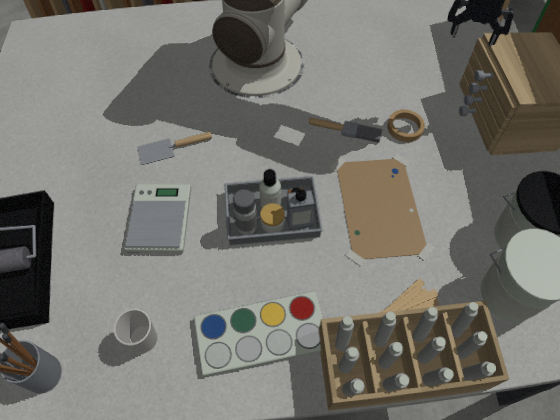

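The top view shows the sheet on the left (104-190, 153-288), the tray at (220-330, 178-256), and the scale at (373-441, 173-266). The flask is at the left back (238,195), the spray at the right back (307,192), the bottle at the front (274,228), the jar at (275,200), the ink pot at the left front and the tin at the right front. Next: enlarged crops of the tray in both views.

```bash
python3 - <<'E'
import cv2
a=cv2.imread('pics/top0.png')[165:270,205:345]; b=cv2.imread('pics/scene0.png')[160:255,215:330]
cv2.imwrite('pics/topc.png',cv2.resize(a,None,fx=5.5,fy=5.5,interpolation=cv2.INTER_CUBIC))
cv2.imwrite('pics/scenec.png',cv2.resize(b,None,fx=6,fy=6,interpolation=cv2.INTER_CUBIC))
E
```

```text
(no output)
```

View pics/topc.png

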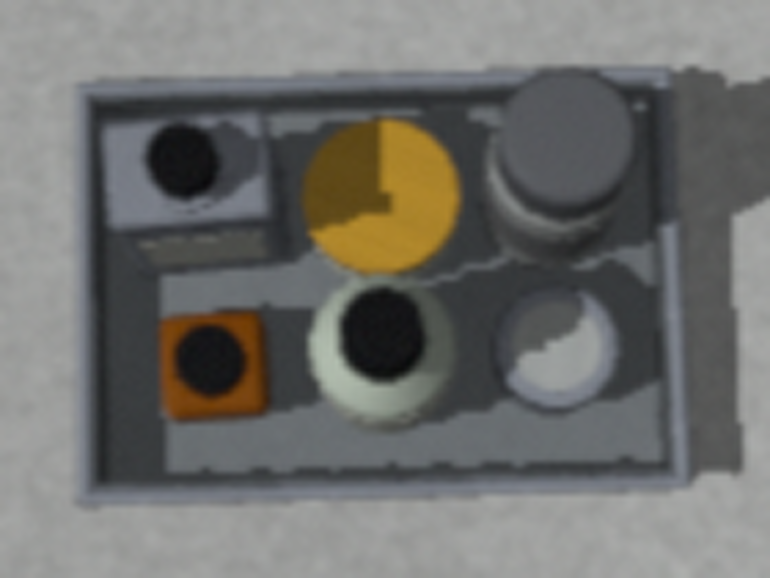

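View pics/scenec.png

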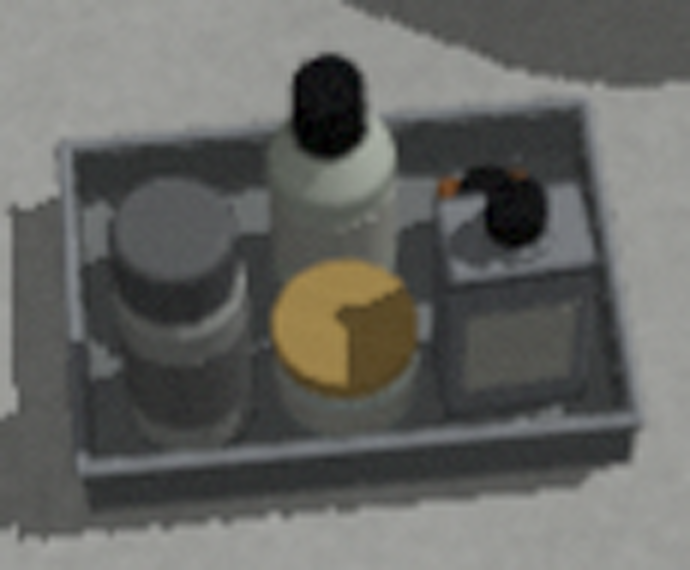

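Crop readings. Top view: spray cap centre (567,138), bottle cap (383,332), jar lid (382,196), flask top corners (103,120), (265,110), (270,218), (112,228). In the scene view the same objects are at (174,221), (328,80), (345,324), and (437,195), (582,183), (597,263), (452,282).

```bash
cat >> h.py <<'E'
def tp(x,y): return (205+(x+.5)/5.5-.5,165+(y+.5)/5.5-.5)
def sp(x,y): return (215+(x+.5)/6-.5,160+(y+.5)/6-.5)
E
python3 - <<'E'
from h import *
def m(n,a,b):
    x,r=tri([ray('top',tp(*a)),ray('scene',sp(*b))]); print(n,x,np.array(r)); return x
m('spray',(567,138),(174,221)); m('bottle',(383,332),(328,80)); m('jar',(382,196),(345,324))
m('flaskcap',(182,160),(516,203))
F=[m('f%d'%i,a,b) for i,(a,b) in enumerate([((103,120),(597,263)),((265,110),(452,282)),((270,218),(437,195)),((112,228),(582,183))])]
print('flask c',np.mean(F,0))
C=[m('t%d'%i,a,b) for i,(a,b) in enumerate([((80,85),(638,420)),((668,70),(83,468)),((687,485),(62,145)),((80,503),(586,103))])]
c=np.mean(C,0);v=C[0]+C[3]-C[1]-C[2];u=C[0]+C[1]-C[2]-C[3];print('tray',c,np.degrees(np.arctan2(-v[0],v[1])),np.degrees(np.arctan2(u[1],u[0])))
print([np.linalg.norm(C[i]-C[(i+1)%4]) for i in range(4)])
# full-res corners
print('sheet',[atz('top',p,2) for p in [(109,155),(190,155),(187,288),(103,286)]])
print('pan',[atz('top',p,31) for p in [(380,175),(441,178),(439,237),(379,236)]])
print('sheetS',[atz('scene',p,2) for p in [(339,161),(403,159),(425,247),(358,259)]])
print('panS',[atz('scene',p,31) for p in [(133,200),(187,200),(184,245),(126,248)]])
E
python3 - <<'E'
import cv2,numpy as np
a=cv2.imread('pics/top0.png');b=cv2.imread('pics/scene0.png')
A=cv2.resize(a[165:275,365:450],None,fx=4.6,fy=4.6,interpolation=cv2.INTER_CUBIC);B=cv2.resize(b[175:260,115:200],None,fx=4.6,fy=4.6,interpolation=cv2.INTER_CUBIC)
c=np.zeros((510,784,3),np.uint8);c[:A.shape[0],:A.shape[1]]=A;c[:B.shape[0],393:393+B.shape[1]]=B[:,:391];cv2.imwrite('pics/scalec.png',c)
E
```

```text
spray [565.123 -61.133 134.379] [0.733 0.733]
bottle [504.443  -0.471 128.511] [0.938 0.938]
jar [563.049  -0.301  47.55 ] [0.885 0.885]
flaskcap [562.776  63.736 123.844] [0.726 0.726]
f0 [580.555  92.192 106.152] [0.908 0.908]
f1 [582.946  37.993 105.254] [1.051 1.051]
f2 [545.782  36.492 107.265] [0.921 0.921]
f3 [544.073  90.472 104.559] [1.986 1.986]
flask c [563.339  64.287 105.808]
t0 [609.43  109.692  35.072] [0.047 0.047]
t1 [ 610.035 -105.901   36.18 ] [1.726 1.726]
t2 [ 457.702 -107.778   31.965] [0.951 0.951]
t3 [456.119 110.282  29.324] [0.062 0.062]
tray [533.322   1.574  33.135] 0.2890114571020178 0.24126850247548937
[np.float64(215.59590433258782), np.float64(152.4031891379816), np.float64(218.08082973813893), np.float64(153.42017380737204)]
sheet [array([678.381, 353.511,   2.   ]), array([673.751, 177.548,   2.   ]), array([393.861, 179.984,   2.   ]), array([400.698, 353.278,   2.   ])]
pan [array([ 613.692, -219.325,   31.   ]), array([ 604.815, -345.261,   31.   ]), array([ 483.69 , -330.505,   31.   ]), array([ 488.651, -209.406,   31.   ])]
sheetS [array([394.224, 190.873,   2.   ]), array([403.2  , 361.461,   2.   ]), array([662.827, 354.148,   2.   ]), array([677.124, 189.454,   2.   ])]
panS [array([ 482.47 , -333.072,   31.   ]), array([ 495.531, -200.384,   31.   ]), array([ 617.071, -207.031,   31.   ]), array([ 612.545, -341.585,   31.   ])]
```

View pics/scalec.png

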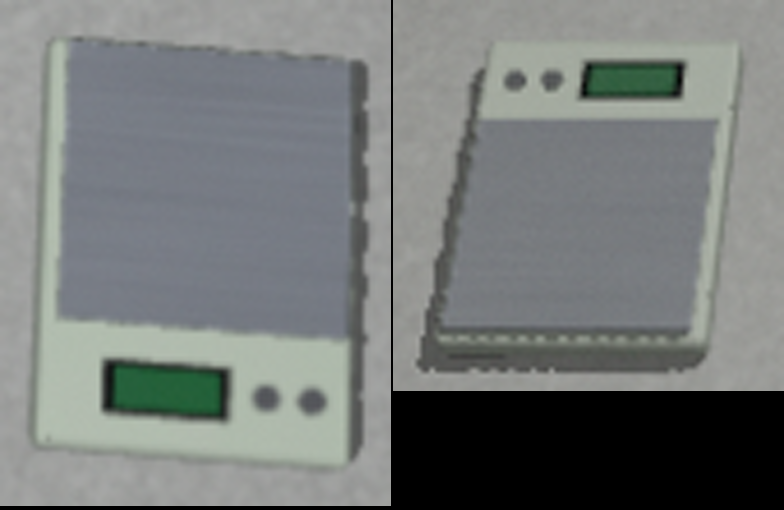

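The pan corners in the crop are (67,38), (352,58), (349,340), (57,318) from the top and (480,120), (718,118), (688,330), (438,326) in the scene half. I'll triangulate the pan and begin turning the tool for the flask (yaw about 2.3°).

```bash
cat >> h.py <<'E'
from scipy.spatial.transform import Rotation as Ro
def st():
    o=ctrl.get_obs();R=o['tcp_rot'];th=np.degrees(np.arctan2(R[1,1],R[0,1]))
    print('t %.2f'%o['time'],o['tcp_pos'],'th %.2f'%th,'open %.1f gf %.1f'%(o['opening'],o['grasp_force']),o['ft_force']);return o
def go(x,y,z,th):
    "tool-frame shift (m) and rotation vector (deg) from the present pose to a tool-down pose"
    o=st();a=np.radians(th);R=np.array([[-np.sin(a),np.cos(a),0],[np.cos(a),np.sin(a),0],[0,0,-1]])
    D=o['tcp_rot'].T@(np.array([x,y,z])-o['tcp_pos'])/1000
    print('  shift(now)',D,'turn',np.degrees(Ro.from_matrix(o['tcp_rot'].T@R).as_rotvec()),'shift(after turn)',R.T@(np.array([x,y,z])-o['tcp_pos'])/1000)
E
python3 - <<'E'
from h import *
f=4.6
P=[((67,38),(688,330)),((352,58),(438,326)),((349,340),(480,120)),((57,318),(718,118))]
# match: top TL=(back,+y); scene: BR=(back,+y)
X=[]
for a,b in P:
    ra=ray('top',(365+(a[0]+.5)/f-.5,165+(a[1]+.5)/f-.5)); rb=ray('scene',(115+(b[0]-393+.5)/f-.5,175+(b[1]+.5)/f-.5))
    x,r=tri([ra,rb]);X.append(x);print(x,r[0])
print(np.mean(X,0),[np.linalg.norm(X[i]-X[(i+1)%4]) for i in range(4)])
go(563.5,64.2,230,2.3)
E
```

```text
[ 618.62  -218.918   29.248] 0.5282156828613677
[ 606.224 -345.374   31.997] 0.10712457953387466
[ 481.021 -334.172   26.112] 1.013775159265258
[ 493.608 -205.812   27.757] 0.6393266272462255
[ 549.868 -276.069   28.779] [np.float64(127.09125865589544), np.float64(125.84091097123466), np.float64(128.98561749052055), np.float64(125.70597389472904)]
t 0.15 [228.483 527.458 230.843] th 66.58 open 85.7 gf 0.0 [-0.203 -0.362 -0.229]
  shift(now) [-0.492 -0.292  0.001] turn [-0.05   0.022 64.278] shift(after turn) [-0.476  0.316  0.001]
```

>>> {"fn": "apply_moves", "kwargs": {"increments": [[[0, 0, 0], [0, 0, 9.18], 1], [[0, 0, 0], [0, 0, 9.18], 1], [[0, 0, 0], [0, 0, 9.18], 1], [[0, 0, 0], [0, 0, 9.18], 1], [[0, 0, 0], [0, 0, 9.18], 1], [[0, 0, 0], [0, 0, 9.18], 1], [[0, 0, 0], [0, 0, 9.18], 1]]}}

```text
time: 1.02
tcp_pos: [228.5, 527.5, 231.0]
tcp_rot: [[-0.035, 0.999, -0.0], [0.999, 0.035, -0.001], [-0.0, -0.0, -1.0]]
ft_force: [0.2, 0.2, -0.8]
opening: 85.1
grasp_force: 0.0
```

>>> {"fn": "apply_moves", "kwargs": {"increments": [[[-0.02, 0.013, 0], [0, 0, 0], 1], [[-0.044, 0.029, 0], [0, 0, 0], 1], [[-0.044, 0.029, 0], [0, 0, 0], 1], [[-0.044, 0.029, 0], [0, 0, 0], 1], [[-0.044, 0.029, 0], [0, 0, 0], 1], [[-0.044, 0.029, 0], [0, 0, 0], 1], [[-0.044, 0.029, 0], [0, 0, 0], 1], [[-0.044, 0.029, 0], [0, 0, 0], 1], [[-0.044, 0.029, 0], [0, 0, 0], 1], [[-0.044, 0.029, 0], [0, 0, 0], 1], [[-0.044, 0.029, 0], [0, 0, 0], 1], [[-0.016, 0.013, 0], [0, 0, 0], 1]]}}

```text
time: 2.52
tcp_pos: [564.5, 62.5, 230.7]
tcp_rot: [[-0.038, 0.999, -0.001], [0.999, 0.038, -0.0], [-0.0, -0.001, -1.0]]
ft_force: [0.2, 1.4, -0.3]
opening: 85.4
grasp_force: 0.0
```

```bash
python3 -c "
from h import *
go(563.5,64.2,76,2.3)
c=ctrl.calibration('wrist');save('wrist','w1.png');print(ctrl.calibration('wrist')['world_to_cam'])"
```

```text
t 2.52 [564.549  62.471 230.743] th 2.18 open 85.4 gf 0.0 [ 0.22   1.399 -0.305]
  shift(now) [ 0.002 -0.001  0.155] turn [-0.049  0.016 -0.116] shift(after turn) [ 0.002 -0.001  0.155]
[[   0.999    0.039    0.    -568.193]
 [   0.037   -0.944    0.327   -4.146]
 [   0.013   -0.327   -0.945  392.213]
 [   0.       0.       0.       1.   ]]
```

View pics/w1.png

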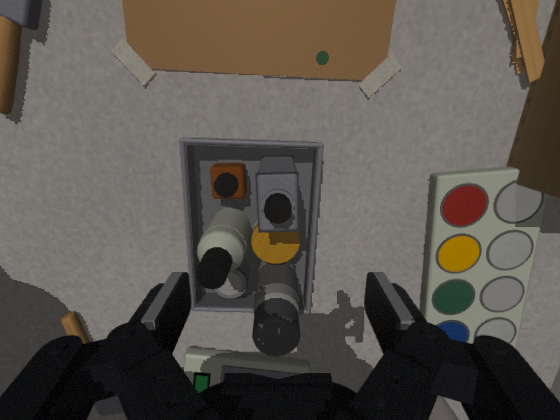

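Wrist view: the flask's top face is at (257-299, 172-231) with its cap at (278,207), midway between the fingers. The bottle cap is at (215,268) and the spray cap at (276,333).

```bash
python3 -c "
from h import *
for n,p,z in [('flaskcap',(278,207),122),('fl',(258,200),104),('fr',(298,200),104),('bottle',(214,271),122),('spray',(277,335),132)]: print(n,atz('wrist',p,z))"
```

```text
flaskcap [566.69   63.956 122.   ]
fl [548.426  64.036 104.   ]
fr [584.976  65.462 104.   ]
bottle [510.037  -0.627 122.   ]
spray [570.722 -62.101 132.   ]
```

>>> {"fn": "apply_moves", "kwargs": {"increments": [[[0.0005, 0, 0.03], [0, 0, 0], 1], [[0.0005, 0, 0.03], [0, 0, 0], 1], [[0.0005, 0, 0.03], [0, 0, 0], 1], [[0, 0, 0.03], [0, 0, 0], 1], [[0, 0, 0.025], [0, 0, 0], 1], [[0, 0, 0.0115], [0, 0, 0], 1], [[0, 0, 0], [0, 0, 0], 0], [[0, 0, 0], [0, 0, 0], 0], [[0, 0, 0], [0, 0, 0], 0], [[0, 0, 0], [0, 0, 0], 0], [[0, 0, 0], [0, 0, 0], 0], [[0, 0, 0], [0, 0, 0], 0]]}}

```text
time: 4.08
tcp_pos: [564.1, 66.3, 76.0]
tcp_rot: [[-0.04, 0.999, 0.002], [0.999, 0.04, -0.0], [-0.0, 0.002, -1.0]]
ft_force: [-0.3, -0.0, 5.7]
opening: 37.2
grasp_force: 60.2
```

```bash
python3 -c "
from h import *
st()"
```

```text
t 4.08 [564.083  66.269  76.022] th 2.32 open 37.2 gf 60.2 [-0.262 -0.023  5.697]
```

>>> {"fn": "apply_moves", "kwargs": {"increments": [[[0, 0, -0.006], [0, 0, 0], 0], [[0, 0, -0.014], [0, 0, 0], 0], [[0, 0, -0.02], [0, 0, 0], 0], [[0, 0, -0.02], [0, 0, 0], 0], [[0.01, 0.004, -0.008], [0, 0, 0], 0], [[0.024, 0.008, 0], [0, 0, 0], 0], [[0.036, 0.013, 0], [0, 0, 0], 0], [[0.036, 0.013, 0], [0, 0, 0], 0], [[0.036, 0.013, 0], [0, 0, 0], 0], [[0.036, 0.013, 0], [0, 0, 0], 0], [[0.018, 0.006, 0], [0, 0, 0], 0], [[0.005, 0.002, 0], [0, 0, 0], 0]]}}

```text
time: 5.58
tcp_pos: [627.2, 270.9, 142.4]
tcp_rot: [[-0.042, 0.999, -0.001], [0.999, 0.042, -0.0], [-0.0, -0.001, -1.0]]
ft_force: [0.3, -0.2, -1.6]
opening: 37.1
grasp_force: 60.0
```

```bash
python3 -c "
from h import *
go(628,270,76,2.3); save('scene','s1.png')"
```

```text
t 5.58 [627.18  270.932 142.351] th 2.38 open 37.1 gf 60.0 [ 0.33  -0.159 -1.573]
  shift(now) [-0.001  0.001  0.066] turn [-0.039  0.019  0.08 ] shift(after turn) [-0.001  0.001  0.066]
```

View pics/s1.png

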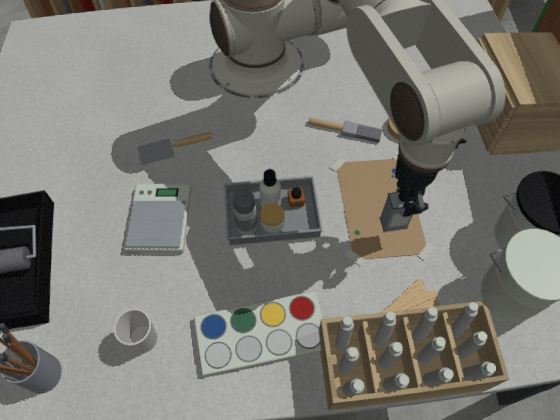

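The flask hangs upright over the sheet at (397,210). Lowering it.

>>> {"fn": "apply_moves", "kwargs": {"increments": [[[0, 0, 0.015], [0, 0, 0], 0], [[0, 0, 0.02], [0, 0, 0], 0], [[0, 0, 0.016], [0, 0, 0], 0], [[0, 0, 0.008], [0, 0, 0], 0], [[0, 0, 0.004], [0, 0, 0], 0], [[0, 0, 0.003], [0, 0, 0], 0], [[0, 0, 0], [0, 0, 0], 0], [[0, 0, 0], [0, 0, 0], 0]]}}

```text
time: 6.62
tcp_pos: [627.5, 270.1, 77.2]
tcp_rot: [[-0.04, 0.999, 0.001], [0.999, 0.04, 0.0], [0.0, 0.001, -1.0]]
ft_force: [-0.0, -0.4, -1.7]
opening: 37.3
grasp_force: 60.0
```

>>> {"fn": "apply_moves", "kwargs": {"increments": [[[0, 0, 0.0015], [0, 0, 0], 0], [[0, 0, 0.001], [0, 0, 0], 0], [[0, 0, 0], [0, 0, 0], 0]]}}

```text
time: 7.0
tcp_pos: [627.3, 270.0, 74.2]
tcp_rot: [[-0.04, 0.999, -0.0], [0.999, 0.04, -0.0], [-0.0, -0.0, -1.0]]
ft_force: [0.8, 0.1, -2.0]
opening: 37.5
grasp_force: 60.0
```

>>> {"fn": "apply_moves", "kwargs": {"increments": [[[0, 0, 0.001], [0, 0, 0], 0], [[0, 0, 0.0005], [0, 0, 0], 0], [[0, 0, 0], [0, 0, 0], 0]]}}

```text
time: 7.38
tcp_pos: [627.4, 270.1, 74.0]
tcp_rot: [[-0.04, 0.999, 0.001], [0.999, 0.04, 0.0], [0.0, 0.001, -1.0]]
ft_force: [-4.2, -1.8, 12.2]
opening: 37.3
grasp_force: 61.6
```

>>> {"fn": "apply_moves", "kwargs": {"increments": [[[0, 0, -0.0005], [0, 0, 0], 0.3], [[0, 0, 0], [0, 0, 0], 0.6], [[0, 0, 0], [0, 0, 0], 1], [[0, 0, 0], [0, 0, 0], 1], [[0, 0, 0], [0, 0, 0], 1], [[0, 0, -0.01], [0, 0, 0], 1], [[0, 0, -0.02], [0, 0, 0], 1], [[0, 0, -0.03], [0, 0, 0], 1], [[0, 0, -0.04], [0, 0, 0], 1], [[0, 0, -0.04], [0, 0, 0], 1], [[0, 0, -0.016], [0, 0, 0], 1]]}}

```text
time: 8.75
tcp_pos: [627.8, 270.2, 233.5]
tcp_rot: [[-0.04, 0.999, 0.004], [0.999, 0.04, 0.001], [0.001, 0.005, -1.0]]
ft_force: [0.2, 0.0, -0.6]
opening: 85.4
grasp_force: 0.0
```

>>> {"fn": "apply_moves", "kwargs": {"increments": [[[0, 0, 0], [0, 0, -9.74], 1], [[0, 0, 0], [0, 0, -9.74], 1], [[0, 0, 0], [0, 0, -9.74], 1], [[0, 0, 0], [0, 0, -9.74], 1], [[0, 0, 0], [0, 0, -9.74], 1], [[0, 0, 0], [0, 0, -9.74], 1], [[0, 0, 0], [0, 0, -9.74], 1], [[0, 0, 0], [0, 0, -9.74], 1], [[0, 0, 0], [0, 0, -9.74], 1]]}}

```text
time: 9.88
tcp_pos: [627.2, 269.9, 229.3]
tcp_rot: [[-1.0, -0.005, -0.0], [-0.005, 1.0, -0.0], [0.0, -0.0, -1.0]]
ft_force: [0.1, -0.5, -0.6]
opening: 85.3
grasp_force: 0.0
```

```bash
python3 -c "
from h import *
go(507,0,93,90)"
```

```text
t 9.88 [627.15  269.932 229.332] th 90.30 open 85.3 gf 0.0 [ 0.148 -0.457 -0.557]
  shift(now) [ 0.121 -0.269  0.136] turn [-0.012 -0.025  0.296] shift(after turn) [ 0.12  -0.27   0.136]
```

>>> {"fn": "apply_moves", "kwargs": {"increments": [[[0.01, -0.022, 0], [0, 0, 0.3], 1], [[0.018, -0.04, 0], [0, 0, 0], 1], [[0.018, -0.04, 0], [0, 0, 0], 1], [[0.018, -0.04, 0], [0, 0, 0], 1], [[0.018, -0.04, 0], [0, 0, 0], 1], [[0.018, -0.04, 0], [0, 0, 0], 1], [[0.014, -0.032, 0], [0, 0, 0], 1], [[0.006, -0.016, 0.01], [0, 0, 0], 1], [[0, 0, 0.03], [0, 0, 0], 1], [[0, 0, 0.03], [0, 0, 0], 1], [[0, 0, 0.0], [0, 0, 0], 1]]}}

```text
time: 11.25
tcp_pos: [504.9, 1.1, 157.2]
tcp_rot: [[-1.0, 0.005, -0.004], [0.005, 1.0, 0.001], [0.004, 0.001, -1.0]]
ft_force: [-0.6, 0.5, 0.5]
opening: 85.6
grasp_force: 0.0
```

```bash
python3 -c "
from h import *
go(507,0,97,90)
save('wrist','w2.png')"
```

```text
t 11.25 [504.928   1.099 157.208] th 89.69 open 85.6 gf 0.0 [-0.597  0.452  0.505]
  shift(now) [-0.002 -0.001  0.06 ] turn [ 0.039 -0.232 -0.309] shift(after turn) [-0.002 -0.001  0.06 ]
```

View pics/w2.png

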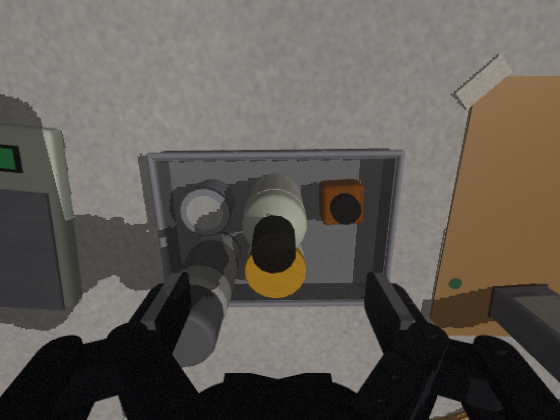

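The wrist view shows the bottle cap's top disc at about (274,250), between the fingers. The pot is at (343,202), the tin at (204,208) and the spray cap at (195,335).

```bash
python3 -c "
from h import *
for n,p,z in [('b',(274,250),130),('s',(195,337),136),('jar',(276,270),52)]: print(n,atz('wrist',p,z))"
```

```text
b [506.332  -0.567 130.   ]
s [566.272 -52.912 136.   ]
jar [564.944  -0.023  52.   ]
```

>>> {"fn": "apply_moves", "kwargs": {"increments": [[[-0.001, -0.0005, 0.02], [0, 0, -0.3], 1], [[-0.001, -0.0005, 0.02], [0, 0, 0], 1], [[0, 0, 0.0125], [0, 0, 0], 1], [[0, 0, 0.006], [0, 0, 0], 1], [[0, 0, 0], [0, 0, 0], 1]]}}

```text
time: 11.92
tcp_pos: [508.1, -0.3, 101.1]
tcp_rot: [[-1.0, 0.0, 0.0], [0.0, 1.0, -0.0], [-0.0, -0.0, -1.0]]
ft_force: [1.0, -0.5, 0.7]
opening: 85.7
grasp_force: 0.0
```

>>> {"fn": "apply_moves", "kwargs": {"increments": [[[0.001, 0, 0.004], [0, 0, 0], 1], [[0, 0, 0], [0, 0, 0], 1], [[0, 0, 0], [0, 0, 0], 0], [[0, 0, 0], [0, 0, 0], 0], [[0, 0, 0], [0, 0, 0], 0], [[0, 0, 0], [0, 0, 0], 0], [[0, 0, 0], [0, 0, 0], 0], [[0, 0, 0], [0, 0, 0], 0], [[0, 0, 0], [0, 0, 0], 0]]}}

```text
time: 13.05
tcp_pos: [507.1, -0.5, 97.1]
tcp_rot: [[-1.0, 0.0, 0.001], [0.0, 1.0, -0.0], [-0.001, -0.0, -1.0]]
ft_force: [0.1, -0.8, 5.9]
opening: 27.8
grasp_force: 59.5
```

>>> {"fn": "apply_moves", "kwargs": {"increments": [[[0, 0, -0.006], [0, 0, 0], 0], [[0, 0, -0.014], [0, 0, 0], 0], [[0, 0, -0.022], [0, 0, 0], 0], [[0, 0, -0.022], [0, 0, 0], 0], [[0.003, 0.015, -0.008], [0, 0, 0], 0], [[0.007, 0.033, 0], [0, 0, 0], 0], [[0.01, 0.045, 0], [0, 0, 0], 0], [[0.01, 0.045, 0], [0, 0, 0], 0], [[0.01, 0.045, 0], [0, 0, 0], 0], [[0.01, 0.045, 0], [0, 0, 0], 0], [[0.007, 0.03, 0], [0, 0, 0], 0], [[0.003, 0.012, 0], [0, 0, 0], 0]]}}

```text
time: 14.55
tcp_pos: [445.8, 271.5, 168.6]
tcp_rot: [[-1.0, -0.002, -0.001], [-0.002, 1.0, -0.0], [0.001, -0.0, -1.0]]
ft_force: [-0.1, -0.3, -1.8]
opening: 27.2
grasp_force: 59.2
```

>>> {"fn": "apply_moves", "kwargs": {"increments": [[[0, 0, 0.015], [0, 0, 0], 0], [[0, 0, 0.022], [0, 0, 0], 0], [[0, 0, 0.018], [0, 0, 0], 0], [[0, 0, 0.008], [0, 0, 0], 0], [[0, 0, 0.004], [0, 0, 0], 0], [[0, 0, 0], [0, 0, 0], 0], [[0, 0, 0], [0, 0, 0], 0]]}}

```text
time: 15.42
tcp_pos: [447.3, 269.7, 102.3]
tcp_rot: [[-1.0, 0.0, 0.001], [0.0, 1.0, 0.0], [-0.001, 0.0, -1.0]]
ft_force: [0.6, 0.5, -0.6]
opening: 27.5
grasp_force: 59.3
```

>>> {"fn": "apply_moves", "kwargs": {"increments": [[[0, 0, 0.004], [0, 0, 0], 0], [[0, 0, 0.0015], [0, 0, 0], 0], [[0, 0, 0.001], [0, 0, 0], 0], [[0, 0, 0], [0, 0, 0], 0], [[0, 0, 0], [0, 0, 0], 0]]}}

```text
time: 16.05
tcp_pos: [447.0, 269.6, 95.3]
tcp_rot: [[-1.0, 0.0, -0.0], [0.0, 1.0, -0.0], [0.0, -0.0, -1.0]]
ft_force: [0.2, -0.7, -0.7]
opening: 27.4
grasp_force: 59.3
```

>>> {"fn": "apply_moves", "kwargs": {"increments": [[[0, 0, 0.0008], [0, 0, 0], 0], [[0, 0, 0], [0, 0, 0], 0], [[0, 0, 0], [0, 0, 0], 0.3], [[0, 0, 0], [0, 0, 0], 0.6], [[0, 0, 0], [0, 0, 0], 1], [[0, 0, 0], [0, 0, 0], 1], [[0, 0, 0], [0, 0, 0], 1], [[0, 0, -0.01], [0, 0, 0], 1], [[0, 0, -0.025], [0, 0, 0], 1], [[0, 0, -0.04], [0, 0, 0], 1], [[0, 0, -0.04], [0, 0, 0], 1], [[0, 0, -0.02], [0, 0, 0], 1]]}}

```text
time: 17.55
tcp_pos: [447.4, 269.8, 232.5]
tcp_rot: [[-1.0, 0.0, 0.003], [0.0, 1.0, 0.001], [-0.003, 0.001, -1.0]]
ft_force: [0.6, 0.0, -0.1]
opening: 85.5
grasp_force: 0.0
```

```bash
python3 -c "
from h import *
go(566,-61.5,160,90)"
```

```text
t 17.55 [447.392 269.806 232.535] th 89.98 open 85.5 gf 0.0 [ 0.644  0.01  -0.095]
  shift(now) [-0.119 -0.331  0.073] turn [ 0.062  0.161 -0.023] shift(after turn) [-0.119 -0.331  0.073]
```

>>> {"fn": "apply_moves", "kwargs": {"increments": [[[-0.008, -0.022, 0], [0, 0, 0], 1], [[-0.016, -0.045, 0], [0, 0, 0], 1], [[-0.016, -0.045, 0], [0, 0, 0], 1], [[-0.016, -0.045, 0], [0, 0, 0], 1], [[-0.016, -0.045, 0], [0, 0, 0], 1], [[-0.016, -0.045, 0], [0, 0, 0], 1], [[-0.016, -0.045, 0], [0, 0, 0], 1], [[-0.011, -0.029, 0.01], [0, 0, 0], 1], [[-0.004, -0.01, 0.03], [0, 0, 0], 1], [[0, 0, 0.028], [0, 0, 0], 1], [[0, 0, 0.0], [0, 0, 0], 1], [[0, 0, 0.0], [0, 0, 0], 1]]}}

```text
time: 19.05
tcp_pos: [566.3, -61.4, 163.1]
tcp_rot: [[-1.0, 0.0, 0.001], [0.0, 1.0, -0.0], [-0.001, -0.0, -1.0]]
ft_force: [0.3, 0.3, 0.2]
opening: 85.3
grasp_force: 0.0
```

```bash
python3 -c "
from h import *
go(566,-61.5,105,90)
save('wrist','w3.png')"
```

```text
t 19.05 [566.322 -61.361 163.113] th 89.99 open 85.3 gf 0.0 [0.308 0.329 0.197]
  shift(now) [ 0.    -0.     0.058] turn [-0.026  0.082 -0.008] shift(after turn) [ 0.    -0.     0.058]
```

View pics/w3.png

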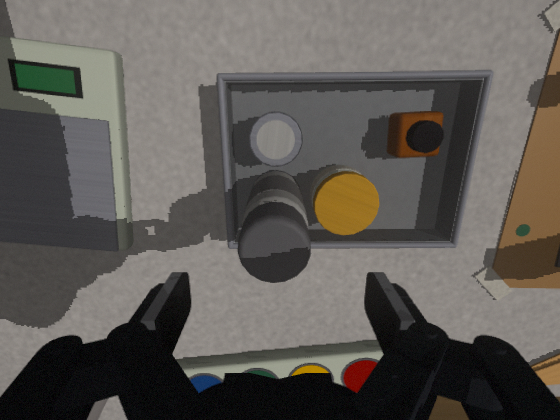

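The spray cap's top disc is at about (275,249), centred between the fingers. The jar lid is at (347,203). Descending to z≈104 and gripping.

>>> {"fn": "apply_moves", "kwargs": {"increments": [[[0, 0, 0.015], [0, 0, 0], 1], [[0, 0, 0.02], [0, 0, 0], 1], [[0, 0, 0.014], [0, 0, 0], 1], [[0, 0, 0.01], [0, 0, 0], 1], [[0, 0, 0], [0, 0, 0], 1], [[0, 0, 0], [0, 0, 0], 0], [[0, 0, 0], [0, 0, 0], 0], [[0, 0, 0], [0, 0, 0], 0], [[0, 0, 0], [0, 0, 0], 0], [[0, 0, 0], [0, 0, 0], 0], [[0, 0, 0], [0, 0, 0], 0]]}}

```text
time: 20.48
tcp_pos: [566.3, -61.6, 103.4]
tcp_rot: [[-1.0, 0.0, 0.001], [0.0, 1.0, -0.001], [-0.001, -0.001, -1.0]]
ft_force: [-1.1, -0.4, 5.9]
opening: 45.5
grasp_force: 61.3
```

```bash
python3 -c "
from h import *
go(536,270,168,90)"
```

```text
t 20.48 [566.331 -61.598 103.444] th 89.97 open 45.5 gf 61.3 [-1.058 -0.429  5.857]
  shift(now) [ 0.03   0.332 -0.065] turn [-0.032  0.086 -0.026] shift(after turn) [ 0.03   0.332 -0.065]
```

>>> {"fn": "apply_moves", "kwargs": {"increments": [[[0, 0, -0.006], [0, 0, 0], 0], [[0, 0, -0.016], [0, 0, 0], 0], [[0, 0, -0.022], [0, 0, 0], 0], [[0, 0, -0.022], [0, 0, 0], 0], [[0.002, 0.018, -0.004], [0, 0, 0], 0], [[0.004, 0.044, 0], [0, 0, 0], 0], [[0.005, 0.054, 0], [0, 0, 0], 0], [[0.005, 0.054, 0], [0, 0, 0], 0], [[0.005, 0.054, 0], [0, 0, 0], 0], [[0.005, 0.054, 0], [0, 0, 0], 0], [[0.003, 0.036, 0], [0, 0, 0], 0], [[0.001, 0.018, 0], [0, 0, 0], 0]]}}

```text
time: 21.98
tcp_pos: [534.9, 273.0, 172.2]
tcp_rot: [[-1.0, -0.002, -0.001], [-0.002, 1.0, -0.0], [0.001, -0.0, -1.0]]
ft_force: [0.1, 0.0, -0.8]
opening: 45.5
grasp_force: 61.6
```

>>> {"fn": "apply_moves", "kwargs": {"increments": [[[0, 0, 0.015], [0, 0, 0], 0], [[0, 0, 0.022], [0, 0, 0], 0], [[0, 0, 0.018], [0, 0, 0], 0], [[0, 0, 0.008], [0, 0, 0], 0], [[0, 0, 0.004], [0, 0, 0], 0], [[0, 0, 0], [0, 0, 0], 0], [[0, 0, 0], [0, 0, 0], 0]]}}

```text
time: 22.85
tcp_pos: [536.3, 270.7, 106.1]
tcp_rot: [[-1.0, 0.0, 0.001], [0.0, 1.0, 0.0], [-0.001, 0.0, -1.0]]
ft_force: [0.6, -1.0, -1.5]
opening: 45.1
grasp_force: 61.6
```

Target is 101.4, so about 4.7 mm more, then release.

>>> {"fn": "apply_moves", "kwargs": {"increments": [[[0, 0, 0.003], [0, 0, 0], 0], [[0, 0, 0.001], [0, 0, 0], 0], [[0, 0, 0.0006], [0, 0, 0], 0], [[0, 0, 0], [0, 0, 0], 0], [[0, 0, 0], [0, 0, 0], 0]]}}

```text
time: 23.48
tcp_pos: [536.3, 270.6, 101.4]
tcp_rot: [[-1.0, 0.0, 0.001], [0.0, 1.0, 0.0], [-0.001, 0.0, -1.0]]
ft_force: [0.0, -1.6, 4.3]
opening: 45.2
grasp_force: 62.3
```

>>> {"fn": "apply_moves", "kwargs": {"increments": [[[0, 0, 0], [0, 0, 0], 0.3], [[0, 0, 0], [0, 0, 0], 0.6], [[0, 0, 0], [0, 0, 0], 1], [[0, 0, 0], [0, 0, 0], 1], [[0, 0, 0], [0, 0, 0], 1], [[0, 0, -0.01], [0, 0, 0], 1], [[0, 0, -0.025], [0, 0, 0], 1], [[0, 0, -0.04], [0, 0, 0], 1], [[0, 0, -0.04], [0, 0, 0], 1], [[0, 0, -0.015], [0, 0, 0], 1]]}}

```text
time: 24.72
tcp_pos: [536.5, 270.8, 234.1]
tcp_rot: [[-1.0, 0.0, 0.004], [0.0, 1.0, 0.001], [-0.004, 0.001, -1.0]]
ft_force: [0.5, -0.1, -0.7]
opening: 85.7
grasp_force: 0.0
```

>>> {"fn": "apply_moves", "kwargs": {"increments": [[[-0.003, -0.025, 0], [0, 0, 0], 1], [[-0.005, -0.05, 0], [0, 0, 0], 1], [[-0.005, -0.05, 0], [0, 0, 0], 1], [[-0.005, -0.05, 0], [0, 0, 0], 1], [[-0.005, -0.05, 0.02], [0, 0, 0], 1], [[-0.004, -0.033, 0.03], [0, 0, 0], 1], [[-0.001, -0.012, 0.04], [0, 0, 0], 1], [[0, 0, 0.03], [0, 0, 0], 1], [[0, 0, 0.0], [0, 0, 0], 1], [[0, 0, 0.0], [0, 0, 0], 1]]}}

```text
time: 25.98
tcp_pos: [564.4, 0.7, 112.2]
tcp_rot: [[-1.0, 0.0, 0.001], [0.0, 1.0, -0.0], [-0.001, -0.0, -1.0]]
ft_force: [0.1, 0.7, -0.5]
opening: 85.2
grasp_force: 0.0
```

```bash
python3 -c "
from h import *
go(564,0,16,90)
save('wrist','w4.png');save('top','t4.png')
a=cv2.imread('pics/w4.png');b=cv2.imread('pics/t4.png')
cv2.imwrite('pics/c4.png',np.hstack([a[:,100:480],b[:,60:460]]))"
```

```text
t 25.98 [564.378   0.696 112.211] th 89.99 open 85.2 gf 0.0 [ 0.073  0.695 -0.456]
  shift(now) [ 0.    -0.001  0.096] turn [-0.016  0.064 -0.008] shift(after turn) [ 0.    -0.001  0.096]
```

View pics/c4.png

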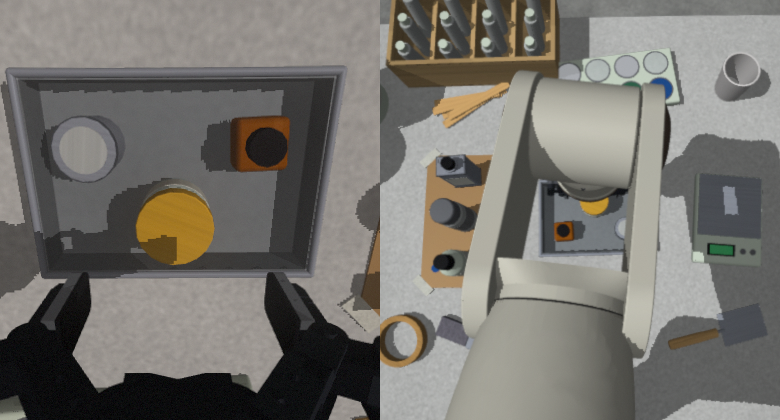

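The flask, spray and bottle stand upright on the sheet. The jar lid at wrist pixel (275,228) is centred between the fingers.

```bash
python3 -c "
from h import *
print(atz('wrist',(275,228),52))"
```

```text
[563.634  -0.462  52.   ]
```

>>> {"fn": "apply_moves", "kwargs": {"increments": [[[0, -0.0007, 0.02], [0, 0, 0], 1], [[0, 0, 0.03], [0, 0, 0], 1], [[0, 0, 0.02], [0, 0, 0], 1], [[0, 0, 0.014], [0, 0, 0], 1], [[0, 0, 0.008], [0, 0, 0], 1], [[0, 0, 0.002], [0, 0, 0], 1], [[0, 0, 0], [0, 0, 0], 1]]}}

```text
time: 26.95
tcp_pos: [564.2, -0.2, 17.4]
tcp_rot: [[-1.0, 0.0, 0.001], [0.0, 1.0, -0.0], [-0.001, -0.0, -1.0]]
ft_force: [-0.2, -0.0, -0.9]
opening: 85.2
grasp_force: 0.0
```

>>> {"fn": "apply_moves", "kwargs": {"increments": [[[0, 0, 0], [0, 0, 0], 0], [[0, 0, 0], [0, 0, 0], 0], [[0, 0, 0], [0, 0, 0], 0], [[0, 0, 0], [0, 0, 0], 0], [[0, 0, 0], [0, 0, 0], 0]]}}

```text
time: 27.58
tcp_pos: [564.2, -0.1, 17.7]
tcp_rot: [[-1.0, 0.0, 0.001], [0.0, 1.0, -0.0], [-0.001, -0.0, -1.0]]
ft_force: [-2.1, 0.6, 9.3]
opening: 55.5
grasp_force: 62.7
```

```bash
python3 -c "
from h import *
go(549.5,-275.5,90,90)"
```

```text
t 27.57 [564.247  -0.142  17.704] th 89.98 open 55.5 gf 62.7 [-2.086  0.633  9.273]
  shift(now) [ 0.015 -0.275 -0.072] turn [-0.01   0.055 -0.025] shift(after turn) [ 0.015 -0.275 -0.072]
```

>>> {"fn": "apply_moves", "kwargs": {"increments": [[[0, 0, -0.006], [0, 0, 0], 0], [[0, 0, -0.016], [0, 0, 0], 0], [[0, 0, -0.024], [0, 0, 0], 0], [[0, 0, -0.022], [0, 0, 0], 0], [[0, -0.012, -0.004], [0, 0, 0], 0], [[0.002, -0.033, 0], [0, 0, 0], 0], [[0.003, -0.048, 0], [0, 0, 0], 0], [[0.003, -0.048, 0], [0, 0, 0], 0], [[0.003, -0.048, 0], [0, 0, 0], 0], [[0.003, -0.048, 0], [0, 0, 0], 0], [[0.001, -0.028, 0], [0, 0, 0], 0], [[0, -0.01, 0], [0, 0, 0], 0]]}}

```text
time: 29.08
tcp_pos: [547.9, -277.1, 88.3]
tcp_rot: [[-1.0, 0.002, -0.001], [0.002, 1.0, 0.0], [0.001, 0.0, -1.0]]
ft_force: [0.5, 0.2, -0.4]
opening: 55.4
grasp_force: 63.8
```

>>> {"fn": "apply_moves", "kwargs": {"increments": [[[0, 0, 0.01], [0, 0, 0], 0], [[0, 0, 0.014], [0, 0, 0], 0], [[0, 0, 0.01], [0, 0, 0], 0], [[0, 0, 0.004], [0, 0, 0], 0], [[0, 0, 0], [0, 0, 0], 0], [[0, 0, 0], [0, 0, 0], 0]]}}

```text
time: 29.82
tcp_pos: [549.0, -275.1, 51.3]
tcp_rot: [[-1.0, 0.0, 0.001], [0.0, 1.0, -0.0], [-0.001, -0.0, -1.0]]
ft_force: [0.4, 1.0, -1.2]
opening: 55.5
grasp_force: 63.8
```

```bash
python3 -c "
from h import *
go(549.5,-275.5,45,90)
save('scene','s5.png');save('wrist','w5.png')
a=cv2.imread('pics/w5.png');b=cv2.imread('pics/s5.png')[150:290,80:240]
cv2.imwrite('pics/c5.png',np.hstack([a[:,80:480],cv2.resize(b,(400,350),interpolation=2)]) if 0 else np.hstack([a[:,80:480],cv2.copyMakeBorder(cv2.resize(b,(400,350),interpolation=cv2.INTER_CUBIC),0,70,0,0,0)]))"
```

```text
t 29.82 [ 549.02  -275.146   51.348] th 89.99 open 55.5 gf 63.8 [ 0.394  1.018 -1.16 ]
  shift(now) [-0.    -0.     0.006] turn [-0.025  0.029 -0.015] shift(after turn) [-0.    -0.     0.006]
```

View pics/c5.png

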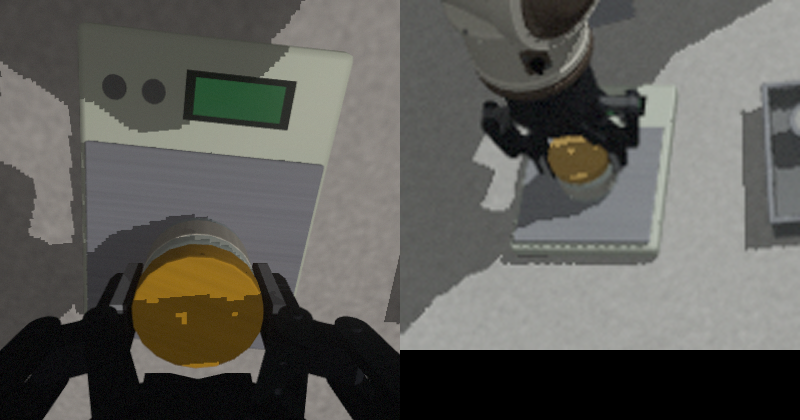

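The jar is held over the pan. The pan's front edge runs from wrist pixel (165,141) to (403,165). Using it to check the centre.

```bash
python3 -c "
from h import *
a=atz('wrist',(165,141),31);b=atz('wrist',(403,165),31);d=b-a;print(a,b,np.linalg.norm(d));d/=np.linalg.norm(d);n=np.array([-d[1],d[0],0]);n*=np.sign(n[0]);print((a+b)/2+n*62.5)"
```

```text
[ 483.141 -332.739   31.   ] [ 495.492 -208.269   31.   ] 125.08112393206922
[ 551.511 -276.676   31.   ]
```

>>> {"fn": "apply_moves", "kwargs": {"increments": [[[0, 0, 0.004], [0, 0, 0], 0], [[0, 0, 0.0015], [0, 0, 0], 0], [[0, 0, 0.0005], [0, 0, 0], 0], [[0, 0, 0], [0, 0, 0], 0], [[0, 0, 0], [0, 0, 0], 0]]}}

```text
time: 30.55
tcp_pos: [548.8, -275.1, 45.0]
tcp_rot: [[-1.0, 0.0, 0.0], [0.0, 1.0, -0.0], [-0.0, -0.0, -1.0]]
ft_force: [0.3, 0.7, -1.7]
opening: 55.5
grasp_force: 63.8
```

>>> {"fn": "apply_moves", "kwargs": {"increments": [[[-0.0015, -0.0007, 0.0005], [0, 0, 0], 0], [[0, 0, 0.0005], [0, 0, 0], 0], [[0, 0, 0], [0, 0, 0], 0], [[0, 0, 0], [0, 0, 0], 0]]}}

```text
time: 31.05
tcp_pos: [550.5, -275.9, 44.7]
tcp_rot: [[-1.0, 0.0, 0.001], [0.0, 1.0, -0.001], [-0.001, -0.001, -1.0]]
ft_force: [-3.3, 1.4, 9.1]
opening: 55.6
grasp_force: 64.7
```

>>> {"fn": "apply_moves", "kwargs": {"increments": [[[0, 0, 0], [0, 0, 0], 0.75], [[0, 0, 0], [0, 0, 0], 0.9], [[0, 0, 0], [0, 0, 0], 1], [[0, 0, 0], [0, 0, 0], 1], [[0, 0, -0.005], [0, 0, 0], 1], [[0, 0, -0.02], [0, 0, 0], 1], [[0, 0, -0.04], [0, 0, 0], 1], [[0, 0, -0.05], [0, 0, 0], 1], [[0, 0, -0.05], [0, 0, 0], 1], [[0, 0, -0.025], [0, 0, 0], 1]]}}

```text
time: 32.3
tcp_pos: [550.7, -276.0, 237.5]
tcp_rot: [[-1.0, 0.0, 0.003], [0.0, 1.0, -0.002], [-0.003, -0.002, -1.0]]
ft_force: [1.2, -0.6, 0.1]
opening: 84.8
grasp_force: 0.0
```

>>> {"fn": "apply_moves", "kwargs": {"increments": [[[0, 0.025, 0], [0, 0, 0], 1], [[0.002, 0.05, 0], [0, 0, 0], 1], [[0.002, 0.053, 0], [0, 0, 0], 1], [[0.002, 0.053, 0], [0, 0, 0], 1], [[0.002, 0.053, 0], [0, 0, 0], 1], [[0.002, 0.053, 0], [0, 0, 0], 1], [[0.002, 0.053, 0], [0, 0, 0], 1], [[0.002, 0.053, 0], [0, 0, 0], 1], [[0, 0.053, 0], [0, 0, 0], 1], [[0, 0.05, 0], [0, 0, 0], 1], [[0, 0.035, 0], [0, 0, 0], 1], [[0, 0.014, 0], [0, 0, 0], 1]]}}

```text
time: 33.8
tcp_pos: [535.1, 271.4, 232.7]
tcp_rot: [[-1.0, -0.002, -0.002], [-0.002, 1.0, -0.0], [0.002, -0.0, -1.0]]
ft_force: [-1.3, -0.6, 0.6]
opening: 85.3
grasp_force: 0.0
```

>>> {"fn": "apply_moves", "kwargs": {"increments": [[[0, 0, 0], [0, 0, 0], 1]]}}

```text
time: 33.92
tcp_pos: [535.8, 269.7, 233.1]
tcp_rot: [[-1.0, -0.001, -0.001], [-0.001, 1.0, -0.001], [0.001, -0.001, -1.0]]
ft_force: [-0.3, -0.5, -0.0]
opening: 85.4
grasp_force: 0.0
```

```bash
python3 -c "
from h import *
go(536.3,270.6,101.4,90)
save('scene','s6.png');save('wrist','w6.png')
a=cv2.imread('pics/w6.png');b=cv2.imread('pics/s6.png')[150:290,100:260]
cv2.imwrite('pics/c6.png',np.hstack([a[:,80:480],cv2.copyMakeBorder(cv2.resize(b,(400,350),interpolation=cv2.INTER_CUBIC),0,70,0,0,0)]))"
```

```text
t 33.92 [535.807 269.71  233.141] th 90.05 open 85.4 gf 0.0 [-0.264 -0.464 -0.045]
  shift(now) [-0.001  0.001  0.132] turn [-0.032 -0.066  0.054] shift(after turn) [-0.     0.001  0.132]
```

View pics/c6.png

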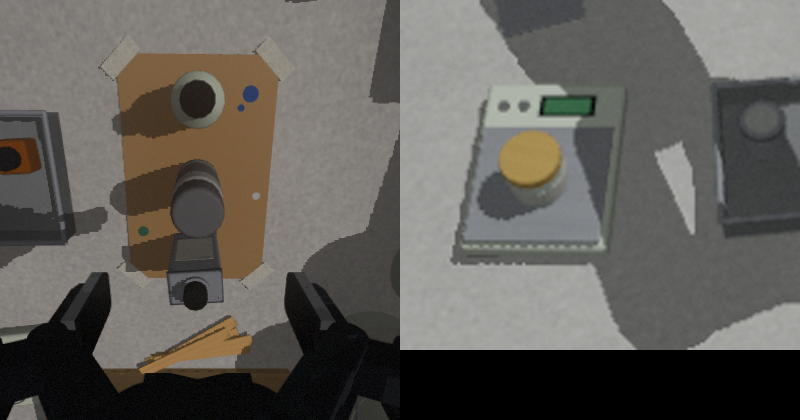

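The jar stands upright on the pan, lid at scene pixel (152,213). The sheet trio is upright, with the spray centred under the gripper. Gripping the spray.

```bash
python3 -c "
from h import *
print(atz('scene',(152,212.8),79))"
```

```text
[ 553.221 -272.317   79.   ]
```

>>> {"fn": "apply_moves", "kwargs": {"increments": [[[0, 0.0005, 0.025], [0, 0, 0], 1], [[0, 0, 0.035], [0, 0, 0], 1], [[0, 0, 0.035], [0, 0, 0], 1], [[0, 0, 0.022], [0, 0, 0], 1], [[0, 0, 0.01], [0, 0, 0], 1], [[0, 0, 0.004], [0, 0, 0], 1], [[0, 0, 0], [0, 0, 0], 1], [[0, 0, 0], [0, 0, 0], 1]]}}

```text
time: 35.02
tcp_pos: [536.8, 269.8, 103.7]
tcp_rot: [[-1.0, 0.0, 0.001], [0.0, 1.0, 0.0], [-0.001, 0.0, -1.0]]
ft_force: [0.4, 1.0, -0.6]
opening: 85.6
grasp_force: 0.0
```

>>> {"fn": "apply_moves", "kwargs": {"increments": [[[0.0005, 0.0008, 0.0023], [0, 0, 0], 1], [[0, 0, 0], [0, 0, 0], 1], [[0, 0, 0], [0, 0, 0], 0], [[0, 0, 0], [0, 0, 0], 0], [[0, 0, 0], [0, 0, 0], 0], [[0, 0, 0], [0, 0, 0], 0], [[0, 0, 0], [0, 0, 0], 0], [[0, 0, 0], [0, 0, 0], 0]]}}

```text
time: 36.02
tcp_pos: [536.2, 270.5, 101.0]
tcp_rot: [[-1.0, 0.0, 0.001], [0.0, 1.0, 0.0], [-0.001, 0.0, -1.0]]
ft_force: [-1.3, -1.5, 5.7]
opening: 45.8
grasp_force: 61.5
```

```bash
python3 -c "
from h import *
go(566.3,-61.6,170,90)"
```

```text
t 36.02 [536.231 270.478 100.996] th 89.97 open 45.8 gf 61.5 [-1.312 -1.497  5.726]
  shift(now) [-0.03  -0.332 -0.069] turn [ 0.     0.037 -0.026] shift(after turn) [-0.03  -0.332 -0.069]
```

>>> {"fn": "apply_moves", "kwargs": {"increments": [[[0, 0, -0.006], [0, 0, 0], 0], [[0, 0, -0.016], [0, 0, 0], 0], [[0, 0, -0.022], [0, 0, 0], 0], [[0, 0, -0.022], [0, 0, 0], 0], [[0, -0.018, -0.004], [0, 0, 0], 0], [[-0.002, -0.044, 0], [0, 0, 0], 0], [[-0.006, -0.054, 0], [0, 0, 0], 0], [[-0.006, -0.054, 0], [0, 0, 0], 0], [[-0.006, -0.054, 0], [0, 0, 0], 0], [[-0.006, -0.054, 0], [0, 0, 0], 0], [[-0.003, -0.036, 0], [0, 0, 0], 0], [[-0.001, -0.018, 0], [0, 0, 0], 0]]}}

```text
time: 37.52
tcp_pos: [565.3, -63.9, 170.3]
tcp_rot: [[-1.0, 0.002, -0.001], [0.002, 1.0, -0.0], [0.001, -0.0, -1.0]]
ft_force: [-0.2, 0.7, -0.3]
opening: 45.0
grasp_force: 61.5
```

>>> {"fn": "apply_moves", "kwargs": {"increments": [[[0, 0, 0.012], [0, 0, 0], 0], [[0, 0, 0.01], [0, 0, 0], 0], [[0, 0, 0], [0, 0, 0], 0], [[0, 0, 0], [0, 0, 0], 0]]}}

```text
time: 38.02
tcp_pos: [565.9, -60.8, 148.7]
tcp_rot: [[-1.0, -0.001, 0.0], [-0.001, 1.0, -0.0], [-0.0, -0.0, -1.0]]
ft_force: [0.8, 1.1, -0.7]
opening: 45.4
grasp_force: 61.6
```

Down 45.5 mm to 103.2, y −0.8 mm.

>>> {"fn": "apply_moves", "kwargs": {"increments": [[[0, -0.0008, 0.015], [0, 0, 0], 0], [[0, 0, 0.014], [0, 0, 0], 0], [[0, 0, 0.008], [0, 0, 0], 0], [[0, 0, 0.004], [0, 0, 0], 0], [[0, 0, 0.002], [0, 0, 0], 0], [[0, 0, 0], [0, 0, 0], 0], [[0, 0, 0], [0, 0, 0], 0]]}}

```text
time: 38.9
tcp_pos: [566.0, -62.3, 105.9]
tcp_rot: [[-1.0, 0.0, 0.0], [0.0, 1.0, -0.0], [-0.0, -0.0, -1.0]]
ft_force: [0.9, -0.2, -0.7]
opening: 45.5
grasp_force: 61.6
```

>>> {"fn": "apply_moves", "kwargs": {"increments": [[[0, 0.0005, 0.0015], [0, 0, 0], 0], [[0, 0, 0.001], [0, 0, 0], 0], [[0, 0, 0.0005], [0, 0, 0], 0], [[0, 0, 0], [0, 0, 0], 0], [[0, 0, 0], [0, 0, 0], 0]]}}

```text
time: 39.52
tcp_pos: [566.1, -61.9, 103.0]
tcp_rot: [[-1.0, 0.0, 0.001], [0.0, 1.0, -0.0], [-0.001, -0.0, -1.0]]
ft_force: [-0.6, 0.1, 6.1]
opening: 45.4
grasp_force: 62.1
```

Contact. Release, rise, and go to the bottle at (447.0, 269.7).

>>> {"fn": "apply_moves", "kwargs": {"increments": [[[0, 0, 0], [0, 0, 0], 0.65], [[0, 0, 0], [0, 0, 0], 0.8], [[0, 0, 0], [0, 0, 0], 1], [[0, 0, 0], [0, 0, 0], 1], [[0, 0, 0], [0, 0, 0], 1], [[0, 0, -0.01], [0, 0, 0], 1], [[0, 0, -0.025], [0, 0, 0], 1], [[0, 0, -0.04], [0, 0, 0], 1], [[0, 0, -0.04], [0, 0, 0], 1], [[0, 0, -0.015], [0, 0, 0], 1]]}}

```text
time: 40.78
tcp_pos: [566.4, -61.9, 235.8]
tcp_rot: [[-1.0, 0.0, 0.004], [0.0, 1.0, -0.001], [-0.004, -0.001, -1.0]]
ft_force: [-0.1, 0.1, -0.5]
opening: 85.4
grasp_force: 0.0
```

>>> {"fn": "apply_moves", "kwargs": {"increments": [[[0.008, 0.022, 0], [0, 0, 0], 1], [[0.016, 0.045, 0], [0, 0, 0], 1], [[0.016, 0.045, 0], [0, 0, 0], 1], [[0.016, 0.045, 0], [0, 0, 0], 1], [[0.016, 0.045, 0], [0, 0, 0], 1], [[0.016, 0.045, 0], [0, 0, 0], 1], [[0.016, 0.045, 0], [0, 0, 0], 1], [[0.011, 0.029, 0.005], [0, 0, 0], 1], [[0.004, 0.0106, 0.03], [0, 0, 0], 1], [[0, 0, 0.035], [0, 0, 0], 1], [[0, 0, 0.0], [0, 0, 0], 1], [[0, 0, 0.0], [0, 0, 0], 1]]}}

```text
time: 42.28
tcp_pos: [447.0, 270.1, 163.5]
tcp_rot: [[-1.0, 0.0, 0.0], [0.0, 1.0, 0.0], [-0.0, 0.0, -1.0]]
ft_force: [0.4, -0.1, 0.2]
opening: 85.5
grasp_force: 0.0
```

```bash
python3 -c "
from h import *
go(447,269.7,95.0,90)"
```

```text
t 42.27 [446.969 270.086 163.54 ] th 89.98 open 85.5 gf 0.0 [ 0.369 -0.12   0.208]
  shift(now) [-0.    -0.     0.069] turn [ 0.011  0.024 -0.019] shift(after turn) [-0.    -0.     0.069]
```

>>> {"fn": "apply_moves", "kwargs": {"increments": [[[0, 0, 0.02], [0, 0, 0], 1], [[0, 0, 0.025], [0, 0, 0], 1], [[0, 0, 0.016], [0, 0, 0], 1], [[0, 0, 0.006], [0, 0, 0], 1], [[0, 0, 0], [0, 0, 0], 1], [[0, 0, 0], [0, 0, 0], 1]]}}

```text
time: 43.02
tcp_pos: [447.4, 270.0, 96.4]
tcp_rot: [[-1.0, 0.0, 0.001], [0.0, 1.0, 0.0], [-0.001, 0.0, -1.0]]
ft_force: [-0.2, 0.1, 0.1]
opening: 85.7
grasp_force: 0.0
```

>>> {"fn": "apply_moves", "kwargs": {"increments": [[[0, 0, 0.001], [0, 0, 0], 1], [[0, 0, 0], [0, 0, 0], 0], [[0, 0, 0], [0, 0, 0], 0], [[0, 0, 0], [0, 0, 0], 0], [[0, 0, 0], [0, 0, 0], 0], [[0, 0, 0], [0, 0, 0], 0], [[0, 0, 0], [0, 0, 0], 0], [[0, 0, 0], [0, 0, 0], 0]]}}

```text
time: 44.02
tcp_pos: [447.2, 269.8, 94.8]
tcp_rot: [[-1.0, 0.0, 0.0], [0.0, 1.0, -0.0], [-0.0, -0.0, -1.0]]
ft_force: [0.4, -2.4, 5.5]
opening: 27.3
grasp_force: 59.6
```

```bash
python3 -c "
from h import *
go(507.1,-0.5,163,90)"
```

```text
t 44.02 [447.187 269.801  94.804] th 89.98 open 27.3 gf 59.6 [ 0.369 -2.385  5.45 ]
  shift(now) [-0.06  -0.27  -0.068] turn [-0.004  0.023 -0.024] shift(after turn) [-0.06  -0.27  -0.068]
```

>>> {"fn": "apply_moves", "kwargs": {"increments": [[[0, 0, -0.006], [0, 0, 0], 0], [[0, 0, -0.014], [0, 0, 0], 0], [[0, 0, -0.022], [0, 0, 0], 0], [[0, 0, -0.022], [0, 0, 0], 0], [[-0.003, -0.015, -0.008], [0, 0, 0], 0], [[-0.007, -0.033, 0], [0, 0, 0], 0], [[-0.01, -0.045, 0], [0, 0, 0], 0], [[-0.01, -0.045, 0], [0, 0, 0], 0], [[-0.01, -0.045, 0], [0, 0, 0], 0], [[-0.01, -0.045, 0], [0, 0, 0], 0], [[-0.007, -0.03, 0], [0, 0, 0], 0], [[-0.003, -0.012, 0], [0, 0, 0], 0]]}}

```text
time: 45.52
tcp_pos: [506.7, -2.3, 166.4]
tcp_rot: [[-1.0, 0.003, -0.001], [0.003, 1.0, -0.0], [0.001, -0.0, -1.0]]
ft_force: [-0.8, 0.2, -0.4]
opening: 27.3
grasp_force: 59.1
```

>>> {"fn": "apply_moves", "kwargs": {"increments": [[[0, 0, 0.012], [0, 0, 0], 0], [[0, 0, 0.01], [0, 0, 0], 0], [[0, 0, 0], [0, 0, 0], 0], [[0, 0, 0], [0, 0, 0], 0]]}}

```text
time: 46.02
tcp_pos: [506.9, 0.4, 144.7]
tcp_rot: [[-1.0, -0.001, 0.0], [-0.001, 1.0, -0.0], [-0.0, -0.0, -1.0]]
ft_force: [0.8, 0.4, -1.2]
opening: 27.2
grasp_force: 59.1
```

>>> {"fn": "apply_moves", "kwargs": {"increments": [[[0, -0.0005, 0.015], [0, 0, 0], 0], [[0, 0, 0.015], [0, 0, 0], 0], [[0, 0, 0.01], [0, 0, 0], 0], [[0, 0, 0.004], [0, 0, 0], 0], [[0, 0, 0.001], [0, 0, 0], 0], [[0, 0, 0], [0, 0, 0], 0], [[0, 0, 0], [0, 0, 0], 0]]}}

```text
time: 46.9
tcp_pos: [507.1, -0.7, 100.0]
tcp_rot: [[-1.0, 0.0, 0.001], [0.0, 1.0, -0.0], [-0.001, -0.0, -1.0]]
ft_force: [-1.0, 0.3, -2.2]
opening: 27.7
grasp_force: 59.1
```

>>> {"fn": "apply_moves", "kwargs": {"increments": [[[0, 0, 0.0015], [0, 0, 0], 0], [[0, 0, 0.001], [0, 0, 0], 0], [[0, 0, 0.001], [0, 0, 0], 0], [[0, 0, 0], [0, 0, 0], 0], [[0, 0, 0], [0, 0, 0], 0]]}}

```text
time: 47.52
tcp_pos: [507.2, -0.8, 96.8]
tcp_rot: [[-1.0, 0.0, 0.001], [0.0, 1.0, -0.0], [-0.001, -0.0, -1.0]]
ft_force: [-2.2, -0.6, 7.5]
opening: 27.3
grasp_force: 60.1
```

>>> {"fn": "apply_moves", "kwargs": {"increments": [[[0, 0, 0], [0, 0, 0], 0.5], [[0, 0, 0], [0, 0, 0], 0.75], [[0, 0, 0], [0, 0, 0], 1], [[0, 0, 0], [0, 0, 0], 1], [[0, 0, 0], [0, 0, 0], 1], [[0, 0, -0.01], [0, 0, 0], 1], [[0, 0, -0.025], [0, 0, 0], 1], [[0, 0, -0.04], [0, 0, 0], 1], [[0, 0, -0.04], [0, 0, 0], 1], [[0, 0, -0.02], [0, 0, 0], 1]]}}

```text
time: 48.78
tcp_pos: [507.3, -0.7, 234.1]
tcp_rot: [[-1.0, 0.0, 0.003], [0.0, 1.0, -0.001], [-0.003, -0.001, -1.0]]
ft_force: [0.2, -0.5, -0.7]
opening: 85.2
grasp_force: 0.0
```

>>> {"fn": "apply_moves", "kwargs": {"increments": [[[0, 0, 0], [0, 0, 9.74], 1], [[0, 0, 0], [0, 0, 9.74], 1], [[0, 0, 0], [0, 0, 9.74], 1], [[0, 0, 0], [0, 0, 9.74], 1], [[0, 0, 0], [0, 0, 9.74], 1], [[0, 0, 0], [0, 0, 9.74], 1], [[0, 0, 0], [0, 0, 9.74], 1], [[0, 0, 0], [0, 0, 9.74], 1], [[0, 0, 0], [0, 0, 9.74], 1]]}}

```text
time: 49.9
tcp_pos: [506.9, -0.7, 231.8]
tcp_rot: [[-0.035, 0.999, 0.0], [0.999, 0.035, -0.0], [-0.0, 0.0, -1.0]]
ft_force: [0.2, -0.6, -0.5]
opening: 85.4
grasp_force: 0.0
```

>>> {"fn": "apply_moves", "kwargs": {"increments": [[[0.02, 0.01, 0], [0, 0, 0], 1], [[0.04, 0.02, 0], [0, 0, 0], 1], [[0.045, 0.022, 0], [0, 0, 0], 1], [[0.045, 0.022, 0], [0, 0, 0], 1], [[0.045, 0.022, 0], [0, 0, 0], 1], [[0.04, 0.02, 0], [0, 0, 0], 1], [[0.02, 0.01, 0], [0, 0, 0], 1], [[0.0108, 0.005, 0], [0, 0, 0], 1], [[0, 0, 0], [0, 0, 0], 1], [[0, 0, 0], [0, 0, 0], 1]]}}

```text
time: 51.15
tcp_pos: [626.9, 269.4, 231.4]
tcp_rot: [[-0.04, 0.999, 0.0], [0.999, 0.04, -0.0], [-0.0, 0.0, -1.0]]
ft_force: [0.1, -0.4, -1.2]
opening: 85.7
grasp_force: 0.0
```

```bash
python3 -c "
from h import *
go(627.4,270.1,74,2.3)"
```

```text
t 51.15 [626.907 269.352 231.441] th 2.28 open 85.7 gf 0.0 [ 0.109 -0.424 -1.245]
  shift(now) [0.001 0.001 0.157] turn [ 0.008  0.012 -0.018] shift(after turn) [0.001 0.001 0.157]
```

>>> {"fn": "apply_moves", "kwargs": {"increments": [[[0.0007, 0.0005, 0.025], [0, 0, 0], 1], [[0, 0, 0.04], [0, 0, 0], 1], [[0, 0, 0.04], [0, 0, 0], 1], [[0, 0, 0.03], [0, 0, 0], 1], [[0, 0, 0.015], [0, 0, 0], 1], [[0, 0, 0.005], [0, 0, 0], 1], [[0, 0, 0], [0, 0, 0], 1], [[0, 0, 0], [0, 0, 0], 1]]}}

```text
time: 52.15
tcp_pos: [628.0, 271.0, 77.3]
tcp_rot: [[-0.04, 0.999, 0.002], [0.999, 0.04, 0.0], [0.0, 0.002, -1.0]]
ft_force: [-0.1, -0.4, 0.3]
opening: 85.3
grasp_force: 0.0
```

>>> {"fn": "apply_moves", "kwargs": {"increments": [[[-0.0008, -0.0004, 0.003], [0, 0, 0], 1], [[0, 0, 0], [0, 0, 0], 1], [[0, 0, 0], [0, 0, 0], 0], [[0, 0, 0], [0, 0, 0], 0], [[0, 0, 0], [0, 0, 0], 0], [[0, 0, 0], [0, 0, 0], 0], [[0, 0, 0], [0, 0, 0], 0], [[0, 0, 0], [0, 0, 0], 0]]}}

```text
time: 53.15
tcp_pos: [627.3, 270.2, 73.3]
tcp_rot: [[-0.04, 0.999, 0.0], [0.999, 0.04, 0.0], [0.0, 0.0, -1.0]]
ft_force: [1.2, 0.1, 4.0]
opening: 37.4
grasp_force: 60.2
```

```bash
python3 -c "
from h import *
go(564.1,66.3,142,2.3)"
```

```text
t 53.15 [627.311 270.159  73.328] th 2.32 open 37.4 gf 60.2 [1.178 0.1   4.023]
  shift(now) [-0.201 -0.071 -0.069] turn [ 0.027 -0.004  0.021] shift(after turn) [-0.201 -0.071 -0.069]
```

>>> {"fn": "apply_moves", "kwargs": {"increments": [[[0, 0, -0.006], [0, 0, 0], 0], [[0, 0, -0.014], [0, 0, 0], 0], [[0, 0, -0.022], [0, 0, 0], 0], [[0, 0, -0.022], [0, 0, 0], 0], [[-0.01, -0.004, -0.006], [0, 0, 0], 0], [[-0.024, -0.008, 0], [0, 0, 0], 0], [[-0.036, -0.013, 0], [0, 0, 0], 0], [[-0.036, -0.013, 0], [0, 0, 0], 0], [[-0.036, -0.013, 0], [0, 0, 0], 0], [[-0.036, -0.012, 0], [0, 0, 0], 0], [[-0.018, -0.006, 0], [0, 0, 0], 0], [[-0.005, -0.002, 0], [0, 0, 0], 0]]}}

```text
time: 54.65
tcp_pos: [564.0, 65.6, 143.1]
tcp_rot: [[-0.039, 0.999, -0.0], [0.999, 0.039, 0.0], [0.0, -0.0, -1.0]]
ft_force: [0.2, 0.6, -1.3]
opening: 37.4
grasp_force: 59.9
```

>>> {"fn": "apply_moves", "kwargs": {"increments": [[[0, 0, 0.012], [0, 0, 0], 0], [[0, 0, 0.01], [0, 0, 0], 0], [[0, 0, 0], [0, 0, 0], 0], [[0, 0, 0], [0, 0, 0], 0]]}}

```text
time: 55.15
tcp_pos: [564.4, 66.8, 121.0]
tcp_rot: [[-0.041, 0.999, -0.0], [0.999, 0.041, -0.0], [-0.0, -0.0, -1.0]]
ft_force: [0.5, 0.5, -1.1]
opening: 37.2
grasp_force: 59.9
```

```bash
python3 -c "
from h import *
go(564.1,66.1,75.3,2.3)"
```

```text
t 55.15 [564.445  66.818 121.024] th 2.35 open 37.2 gf 59.9 [ 0.471  0.468 -1.12 ]
  shift(now) [-0.001 -0.     0.046] turn [-0.012  0.001  0.051] shift(after turn) [-0.001 -0.     0.046]
```

>>> {"fn": "apply_moves", "kwargs": {"increments": [[[-0.0005, -0.0003, 0.015], [0, 0, 0], 0], [[0, 0, 0.014], [0, 0, 0], 0], [[0, 0, 0.008], [0, 0, 0], 0], [[0, 0, 0.004], [0, 0, 0], 0], [[0, 0, 0.001], [0, 0, 0], 0], [[0, 0, 0], [0, 0, 0], 0], [[0, 0, 0], [0, 0, 0], 0]]}}

```text
time: 56.02
tcp_pos: [564.2, 65.9, 79.4]
tcp_rot: [[-0.04, 0.999, 0.0], [0.999, 0.04, -0.0], [-0.0, 0.0, -1.0]]
ft_force: [-0.2, -0.3, -1.6]
opening: 37.5
grasp_force: 60.0
```

>>> {"fn": "apply_moves", "kwargs": {"increments": [[[0, 0, 0.002], [0, 0, 0], 0], [[0, 0, 0.0012], [0, 0, 0], 0], [[0, 0, 0.0008], [0, 0, 0], 0], [[0, 0, 0], [0, 0, 0], 0], [[0, 0, 0], [0, 0, 0], 0]]}}

```text
time: 56.65
tcp_pos: [564.1, 65.9, 75.3]
tcp_rot: [[-0.04, 0.999, 0.0], [0.999, 0.04, -0.0], [-0.0, 0.0, -1.0]]
ft_force: [-1.8, -0.3, 4.0]
opening: 37.4
grasp_force: 60.4
```

Contact at the expected height. Release, rise, and swing clear toward +y so the top camera can see.

>>> {"fn": "apply_moves", "kwargs": {"increments": [[[0, 0, 0], [0, 0, 0], 0.55], [[0, 0, 0], [0, 0, 0], 0.75], [[0, 0, 0], [0, 0, 0], 1], [[0, 0, 0], [0, 0, 0], 1], [[0, 0, 0], [0, 0, 0], 1], [[0, 0, -0.01], [0, 0, 0], 1], [[0, 0, -0.025], [0, 0, 0], 1], [[0, 0, -0.04], [0, 0, 0], 1], [[0, 0, -0.045], [0, 0, 0], 1], [[0, 0, -0.04], [0, 0, 0], 1]]}}

```text
time: 57.9
tcp_pos: [564.0, 65.9, 237.7]
tcp_rot: [[-0.04, 0.999, 0.001], [0.999, 0.04, -0.0], [-0.0, 0.001, -1.0]]
ft_force: [1.6, -0.8, 0.2]
opening: 85.5
grasp_force: 0.0
```

>>> {"fn": "apply_moves", "kwargs": {"increments": [[[0.02, 0, 0], [0, 0, 0], 1], [[0.04, -0.02, 0], [0, 0, 0], 1], [[0.04, -0.02, 0], [0, 0, 0], 1], [[0.04, -0.02, 0], [0, 0, 0], 1], [[0.04, -0.02, 0], [0, 0, 0], 1], [[0.04, -0.02, 0], [0, 0, 0], 1], [[0.04, -0.02, 0], [0, 0, 0], 1], [[0.04, -0.02, 0], [0, 0, 0], 1], [[0.02, 0, 0], [0, 0, 0], 1], [[0, 0, 0], [0, 0, 0], 1], [[0, 0, 0], [0, 0, 0], 1], [[0, 0, 0], [0, 0, 0], 1]]}}

```text
time: 59.4
tcp_pos: [411.7, 379.2, 235.0]
tcp_rot: [[-0.039, 0.999, -0.0], [0.999, 0.039, -0.0], [-0.0, -0.0, -1.0]]
ft_force: [0.7, -0.3, -0.1]
opening: 85.1
grasp_force: 0.0
```

```bash
python3 -c "
from h import *
st();save('scene','s9.png');save('top','t9.png')
a=cv2.imread('pics/t9.png')[160:270,200:450];b=cv2.imread('pics/t0.png' if 0 else 'pics/top0.png')[160:270,200:450]
cv2.imwrite('pics/c9.png',cv2.resize(np.vstack([b,a]),None,fx=2.7,fy=2.7,interpolation=cv2.INTER_CUBIC))"
```

```text
t 59.40 [411.698 379.175 235.027] th 2.25 open 85.1 gf 0.0 [ 0.65  -0.261 -0.077]
```

View pics/c9.png

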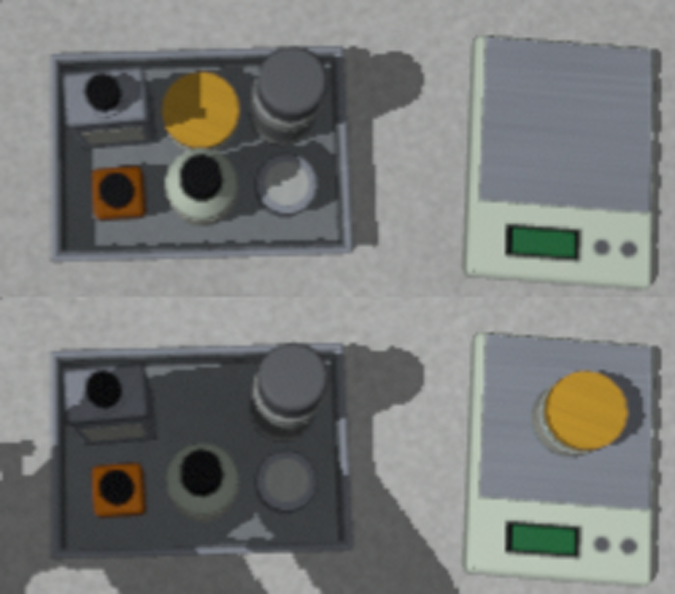

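Every container sits on its starting pixels (spray (291,80), bottle cap (202,178), flask cap (103,92)). The jar lid on the pan is at crop (587,113).

```bash
python3 -c "
from h import *
print(atz('top',(417.1,201.5),79))
print(ctrl.finish_job())"
```

```text
[ 548.87  -274.502   79.   ]
the job is handed in; nothing more can be done
None
```

The job is handed in at about 59 s: the jar stands within about 2 mm of the pan's middle, the bottle, spray can and flask are back on their starting spots in the tray, and the tin and ink pot look unmoved in the last picture; the judge's verdict was not shown.

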